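Free the burnishing wheel's locking plate under a left-hand nut

TASK

Open the burnishing machine: its wing nut has a reverse (left-hand) thread, so turn it clockwise seen from above until you feel it come up against its stop, without forcing it so hard that the wheel turns with it. Then draw the slotted locking plate out from under the nut by its fin, without wrenching it against the machine, and set it down, right way up and flat, in the grey parts tray (do not drop it); leave the nut up at its stop and everything else where it is.

Things in the scene. Friction and masses are not known exactly. Their poses are not given: they have to be found in the camera images.
- machine: Burnishing machine, fixed to the table: grey box 160 (x) x 180 mm, 60 mm high, on a 180 x 200 mm foot. Origin: underside, on the spindle axis; z up. On the box turns a flat wooden wheel, 110 mm across, top 94 mm above the table. The spindle brake slips at about 0.45 N m, and then the wheel turns.
- spindle_axis (a point): Point on the machine's upright spindle axis at the top face of the wooden wheel, 94 mm above the table; z up. A steel shank 11 mm thick rises from the wheel; its end collar (13 mm across) begins 57 mm and ends 63 mm above this point, and is the machine's highest part.
- wheel_hole (a point): Small dark hole in the top of the wooden wheel, 46 mm from the axis; it moves if the wheel turns.
- nut_bar (a point): Centre of the brass wing nut's grip bar, on the spindle axis. Bar: 56 mm long (x), 14 mm thick (y), 24 mm high (z); under it a round boss 28 mm across reaches to 34 mm below this point. Left-hand thread: clockwise from above it loosens and rises 1.6 mm per radian; the other way it tightens and jams. Takes about 0.1 N m to turn; friction holds it where it is left.
- nut_boss (a point): Underside of the nut's boss, on the axis, 34 mm below nut_bar; 5 mm above the wheel when the nut is tight. At the start the nut is tight or slackened by up to 0.8 rad, unmarked. It cannot come off: the shank's end collar stops the bar about 5 mm above tight, which is 2.4 to 3.2 rad from the start and has to be felt.
- plate: Slotted steel locking plate, about 0.15 kg, on the wheel under the nut. Origin: underside, centre of its 60 x 60 x 5 mm square, at the start on the spindle axis; z up. A 14 mm slot, holding the shank, runs from the middle out of its +x side; a handle 10 mm wide, 5 mm thick runs to x = -93 mm. It is drawn out along its own -x, flat on the wheel; after 45 mm it is clear of nut and shank.
- plate_lip (a point): Middle of the plate's top, 5 mm above its origin. A square lip stands round it on the plate: 48 mm square outside, 36 mm inside, 3 mm high, with a 17 mm gap over the slot. It surrounds the nut's boss and locks the plate until the nut has risen; with the nut at its stop 2 mm are free between lip and boss.
- plate_fin (a point): Where to grip the plate: centre of the upright fin on its handle, 80 mm from the plate's origin along -x, 22 mm above its underside. The fin is 26 mm long (x), 10 mm thick (y) and reaches from the underside to 35 mm above it. Axes as plate.
- plate_mid (a point): Middle of the plate's length, 31 mm from the plate's origin towards the fin, on the underside.
- tray_floor (a point): Centre of the inner floor (4 mm above the table) of the grey open parts tray, fixed to the table: 170 mm (x) by 210 mm (y) outside, walls 4 mm thick and 35 mm high. z up.
- twine: small spool of twine, 44 mm wide, 60 mm tall, standing; leave alone. Origin at the centre of its underside.
- jar: closed amber jar, 60 mm wide, 75 mm tall, standing; leave alone. Origin at the centre of its underside.
- hammer: hammer lying flat; leave alone. Origin under the middle of its length.
- roller: wooden roller, 220 mm long, 28 mm thick, lying; leave alone. Origin at the centre of its underside.
- phone: black phone, 150 x 74 x 9 mm, lying; leave alone. Origin at the centre of its underside.
- sandal: cork-soled strap sandal, 210 mm long, 80 mm tall; leave alone. Origin at the centre of its underside.
Mind the look-alikes: they are no part of the job. What is shaped like the plate but green is not meant.

How it is judged (in metres and radians):
On the way, in this order (a step that is already met when the one before it is completed fails the run):
1. the nut is backed off to its stop while the plate still lies in place (z of nut_bar in the frame of spindle_axis above 0.0439 m and horizontal distance between plate and spindle_axis below 0.008 m), for 0.2 s.
2. the plate is drawn out clear of the nut (z of nut_bar in the frame of spindle_axis above 0.0439 m and horizontal distance between plate and spindle_axis above 0.045 m), for 0.1 s.
At the end, for the whole second after the job is handed in: The plate lies flat (within 0.1 rad) and right way up on the tray's floor, wholly inside its walls and at rest; the nut is within 0.4 mm of height (about 0.25 rad) of its stop; the wheel's hole is within 6 mm of where it was (x of plate_mid in the frame of tray_floor between -0.1 and 0.1 m and y of plate_mid in the frame of tray_floor between -0.1 and 0.1 m and z of plate in the frame of tray_floor below 0.006 m and angle between plate's own z axis and vertical below 0.1 rad and linear speed of plate below 0.02 m/s and z of nut_bar in the frame of spindle_axis above 0.0439 m and distance of wheel_hole from where it was at the start of the episode below 0.006 m); the robot touches nothing.
It fails at once if the wheel is turned against its brake (its hole moves more than 6 mm) (distance of wheel_hole from where it was at the start of the episode above 0.006 m).
It fails at once if the plate is wrenched against the machine (more than 25 N) (contact force between plate and machine above 25 N).
It fails at once if the plate is dropped (falls free faster than 0.7 m/s) (linear speed of plate above 0.7 m/s and contact force between the fingers and plate below 0.1 N).
It fails at once if a bystander (twine, jar, hammer, roller, phone or sandal) is moved more than 25 mm (distance of any of twine, jar, hammer, roller, phone, sandal from where it was at the start of the episode above 0.025 m).
It also fails if it takes over 72 s, if anything falls off the work surface, if the arm or the gripper's body presses on something with over 40 N, if the wrist force passes 120 N, or if a joint passes its speed limit or range.

ROBOT

A 6-joint arm with a two-finger parallel gripper is mounted at the origin on the work surface. World frame = base frame: x ahead of the robot, y to its left, z up, the work surface at z = 0. Lengths are in mm, angles in rad, forces in N, time in s.
With the tool pointing down it reaches from about 300 to 775 mm from the base axis. Payload 14.6 kg.
Tool frame: the origin (TCP) lies between the finger pads; the fingertips stand manip.finger_overhang ahead of it and the grasp point (between the pads) lies 2 mm behind it (manip.finger_overhang is the distance from the TCP to the fingertips, in mm); z points along the fingers, y is the direction in which the jaws open and shut (so a half turn about z gives the same grasp; the last joint's range is limited). The gripper opens to 94 mm and grips with 3 to 60 N. Pads are 16 mm wide; open, the fingers measure 119 mm over their backs; the gripper's body (75 mm by 177 mm) begins 78 mm behind the grasp point.
Start: joints at [-1.415, 0.3, 1.521, -0, 1.321, -0.067], TCP at [121.522, -536.397, 222.446] pointing down, gripper open.
Joint ranges: [-3.03, 3.03], [-0.79, 2.21], [0.23, 2.52], [-1.04, 4.18], [0, 3.07], [-2.55, 2.55]. Speed limits (rad/s): [2.22, 2.22, 2.57, 3.14, 3.14, 3.14].

INTERFACE

Orientations are given as [roll, pitch, yaw] about the fixed x, y, z axes, in that order (R = Rz(yaw) Ry(pitch) Rx(roll)).
In Python, from cell import manip gives the robot as it stands.
- The arm moves only by the tool drive_tool, never from a script. Its argument "steps" is a list of rows, each an object with "delta_pos": the shift along the world's x, y, z in mm, a list of three; "yaw": the turn about the world's z in rad; "hand": the finger opening in mm, from 0 to 94. A call has 1 to 5 rows; each row shifts and turns the commanded pose from where the row before left it; what a row does not reach is not made up. A row lasts 1/12 s, in which the tool goes at most 41.7 mm and 7.16 degrees, less where a joint would pass 70% of its speed; a pose out of reach is approached as far as the arm can. A call is refused whole if a number of a shift passes 41.7 or a number of a turn 0.125, either way. A call with a gripper value outside its range is refused whole. The fingers move at their own pace and stop on an object; "squeeze" is the grip in N (left out, the last holds). Time passes only in rows, so rows that do not move let the fingers close. It gives the time, the measured TCP pose, the force and the opening at its end, in the units of the state.
- manip.read_state(): the state, without advancing time (a new reading comes with each control period).
- manip.camera(name): name is "scene" or "top"; returns a dict with "frame" (420x560x3 uint8, red, green, blue), "range_z" (420x560 float32, mm along the optical axis (not along the pixel's ray), 0 where there is no reading), "intrinsics" (3x3 intrinsics, pixels), "position" and "attitude" of the camera in the world. Camera axes: x right, y down, z forward; pixel columns grow to the right and rows downward; lengths in mm; the calibration is good to about 2 mm. A picture is of the moment at which its call begins.
- manip.sign_off(): hands the job in, once; it reports no verdict.
The state is a dict: "clock": time; "joints": joint angles; "qd": joint speeds; "effort": joint torques, N m; "eef_pos": TCP position; "eef_rot": TCP orientation; "wrist_force": force on the tool from outside, world axes, zero at the start; "moment": the same for the moment, N m; "finger_gap": finger opening in mm.
Only numpy, scipy, OpenCV 4.12 (cv2) and the standard library are available. Lean on these libraries where they do the work, as an engineer would, in place of code of your own. Each camera call takes 0.05 s, during which the arm holds its last target.

## Working session

There is one attempt and no reset: what is moved stays moved. The work goes in short steps, Python scripts to look and compute and a tool call to move; the robot and the scene stay as the last step left them, time stands still between calls to the robot, and variables do not carry over. Pictures are saved under pics/ and viewed, and the job is handed in when it is done.

Besides the shell and the picture viewer there is one more tool, called after "Request:" as name(argument=value, ...), one argument or row to a line, values as JSON. drive_tool: Moves the arm, as the interface text tells. Its arguments: {"type":"object","properties":{"steps":{"type":"array"},"squeeze":{"type":"number"}},"required":["steps"]}

```bash
ls; mkdir -p pics; cat > h.py <<'E'
import numpy as np, cv2
from cell import manip
def snap(name,fn):
    c=manip.camera(name); cv2.imwrite('pics/'+fn,c['frame'][:,:,::-1]); np.savez('pics/'+fn[:-4]+'.npz',**c); return c
E
python3 - <<'E'
from h import *
for n in('scene','top'):
    c=snap(n,n+'0.png'); print(n,c['intrinsics'],c['position'],c['attitude'])
print(manip.read_state(), manip.finger_overhang)
E
```

```text
pics
scene [[423.37264762   0.         278.82978817]
 [  0.         423.37264762 206.28522997]
 [  0.           0.           1.        ]] [ 959.76134608 -401.95299315 1136.90890757] [-2.58449252  0.01326907  0.88467139]
top [[441.10689863   0.         279.69642121]
 [  0.         441.10689863 206.31601487]
 [  0.           0.           1.        ]] [ 386.97630169   15.52722816 1361.76461634] [-3.09203285e+00 -2.10899283e-03 -1.56273758e+00]
{'clock': 0.1, 'joints': array([-1.41460249e+00,  3.00399031e-01,  1.52151963e+00,  3.52425426e-05,
        1.32072836e+00, -6.65876380e-02]), 'qd': array([ 0.00139253, -0.00170755, -0.00229383,  0.00041317, -0.00029826,
        0.00169431]), 'effort': array([ 4.27232399e-04, -5.32646406e+01, -3.53284156e+01,  7.09057529e-02,
        2.35340249e-02, -6.88115301e-05]), 'eef_pos': array([ 121.4958664 , -536.18179112,  221.95185484]), 'eef_rot': array([-3.14054289e+00, -1.04217523e-04,  2.22772680e-01]), 'wrist_force': array([-0.90884775,  0.66121068,  0.65553809]), 'moment': array([ 0.01913289,  0.01099759, -0.00272054]), 'finger_gap': 94.17085211054756} 17.0
```

View pics/scene0.png

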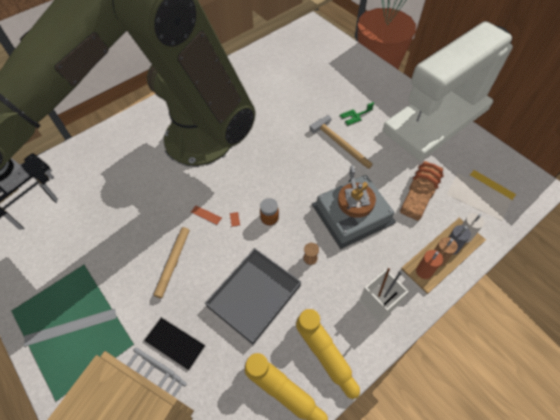

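View pics/top0.png

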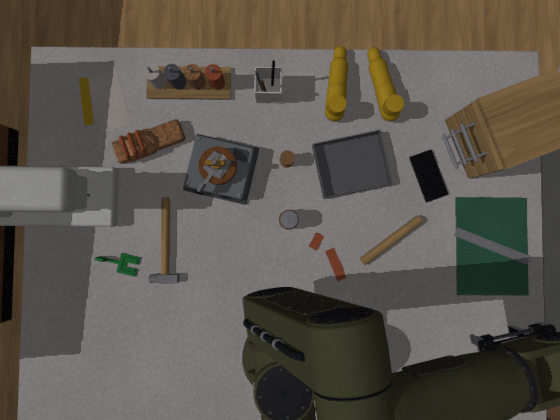

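```bash
python3 - <<'E'
from h import *
for n,(u0,v0,w,h) in {'top':(165,120,110,90),'scene':(305,155,100,95)}.items():
    f=cv2.imread(f'pics/{n}0.png')[v0:v0+h,u0:u0+w]
    cv2.imwrite(f'pics/{n}0z.png',cv2.resize(f,None,fx=6,fy=6,interpolation=cv2.INTER_CUBIC))
E
```

```text
(no output)
```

View pics/top0z.png

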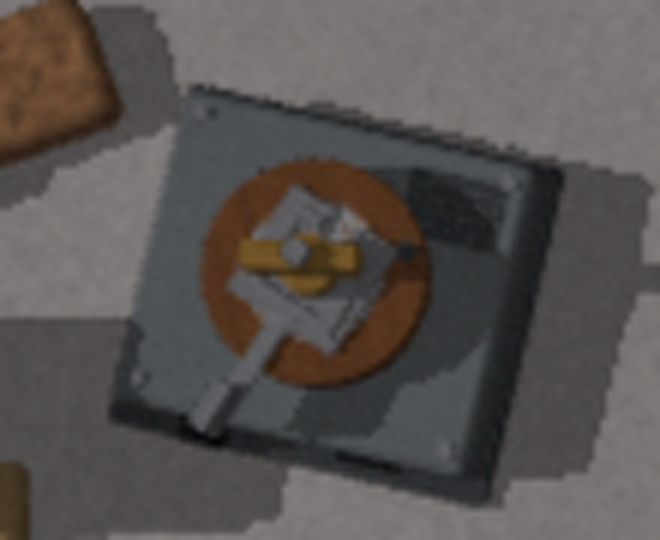

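View pics/scene0z.png

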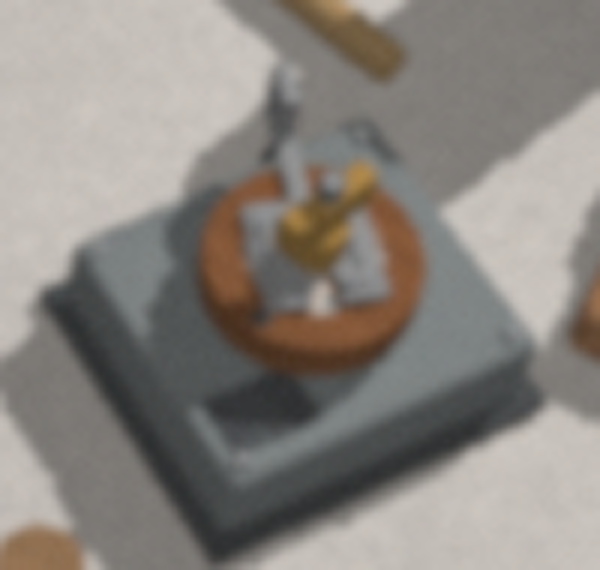

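```bash
cat >> h.py <<'E'
from scipy.spatial.transform import Rotation as Ro
def cam(fn): return dict(np.load('pics/'+fn+'.npz'))
def ray(c,u,v):
    d=np.linalg.inv(c['intrinsics'])@np.array([u,v,1.]); return Ro.from_euler('xyz',c['attitude']).as_matrix()@d
def onz(c,u,v,z):
    d=ray(c,u,v);p=c['position'];return p+d*(z-p[2])/d[2]
def proj(c,P):
    q=Ro.from_euler('xyz',c['attitude']).as_matrix().T@(np.asarray(P,float)-c['position']); q=c['intrinsics']@q; return q[:2]/q[2]
def tri(c1,p1,c2,p2):
    a,b=ray(c1,*p1),ray(c2,*p2); A=np.stack([a,-b],1); s=np.linalg.lstsq(A,c2['position']-c1['position'],rcond=None)[0]
    x,y=c1['position']+a*s[0],c2['position']+b*s[1]; return (x+y)/2,np.linalg.norm(x-y)
def pc(c):
    v,u=np.mgrid[:420,:560]; d=np.stack([u,v,np.ones_like(u)],-1)@np.linalg.inv(c['intrinsics']).T
    return (d*c['range_z'][...,None])@Ro.from_euler('xyz',c['attitude']).as_matrix().T+c['position']
E
python3 - <<'E'
from h import *
for n,(u0,v0,w,h) in {'top':(165,120,110,90),'scene':(305,155,100,95)}.items():
    c=cam(n+'0'); f=c['frame']; hsv=cv2.cvtColor(f,cv2.COLOR_RGB2HSV); P=pc(c)
    roi=np.zeros((420,560),bool); roi[v0:v0+h,u0:u0+w]=1
    H,S,V=[hsv[...,i].astype(int) for i in range(3)]
    br=roi&(H<16)&(S>90)&(P[...,2]>60); ye=roi&(H>=16)&(H<32)&(S>130)&(P[...,2]>100)
    print(n,br.sum(),ye.sum())
    k=cv2.findContours(br.astype(np.uint8),0,1)[0]; k=max(k,key=cv2.contourArea)
    hull=cv2.convexHull(k)[:,0]
    W=np.array([onz(c,u,v,94) for u,v in hull])[:,:2]
    A=np.c_[2*W,np.ones(len(W))]; s=np.linalg.lstsq(A,(W**2).sum(1),rcond=None)[0]
    print(' wheel@94',s[:2],'r',np.sqrt(s[2]+s[0]**2+s[1]**2), 'depth z',np.median(P[...,2][br]))
    vv,uu=np.nonzero(ye); 
    rect=cv2.minAreaRect(np.c_[uu,vv].astype(np.float32)); print(' yellow',rect, 'z',np.percentile(P[...,2][ye],[5,50,90]))
    Y=P[ye]; Y=Y[(Y[:,2]>138)]; print(' bar top pts',len(Y),Y.mean(0))
    # machine box top
    m=roi&(abs(P[...,2]-60)<4); X=P[m][:,:2].astype(np.float32); r=cv2.minAreaRect(X); print(' box',r)
    # points higher than 100
    if n=='top':
        m=roi&(P[...,2]>98); vv,uu=np.nonzero(m)
        for a,b in zip(uu,vv): print((a,b),P[b,a].round(0).astype(int),f[b,a],end=';')
E
```

```text
top 597 107
 wheel@94 [567.69521069 194.66748991] r 54.646657937668294 depth z 94.24245103509361
 yellow ((214.5, 163.5), (9.0, 19.0), 90.0) z [118.71248136 143.86475842 148.54161832]
 bar top pts 81 [563.13702105 190.5368352  175.34992513]
 box ((567.8408813476562, 196.22369384765625), (179.27252197265625, 159.4762420654297), 77.112548828125)
(np.int64(212), np.int64(120)) [ 387   16 1362] [123 117 117];(np.int64(258), np.int64(121)) [ 387   16 1362] [123 119 119];(np.int64(190), np.int64(125)) [ 387   16 1362] [79 77 76];(np.int64(206), np.int64(126)) [ 387   16 1362] [120 115 116];(np.int64(212), np.int64(128)) [ 387   16 1362] [120 117 116];(np.int64(206), np.int64(131)) [ 387   16 1362] [122 119 118];(np.int64(253), np.int64(132)) [ 387   16 1362] [122 117 116];(np.int64(205), np.int64(134)) [ 387   16 1362] [123 118 117];(np.int64(231), np.int64(134)) [ 387   16 1362] [120 116 116];(np.int64(260), np.int64(134)) [ 387   16 1362] [123 119 118];(np.int64(197), np.int64(135)) [ 387   16 1362] [63 66 69];(np.int64(260), np.int64(136)) [ 387   16 1362] [125 121 120];(np.int64(187), 
[... 28228 characters left out ...]
p.int64(202), np.int64(201)) [ 387   16 1362] [80 78 77];(np.int64(187), np.int64(203)) [ 387   16 1362] [81 79 78];(np.int64(182), np.int64(204)) [ 387   16 1362] [84 79 80];(np.int64(237), np.int64(204)) [ 387   16 1362] [124 118 118];(np.int64(226), np.int64(205)) [ 387   16 1362] [123 118 117];scene 535 87
 wheel@94 [574.72248175 187.6888521 ] r 56.254250670819516 depth z 93.04671759975258
 yellow ((359.7500305175781, 190.25001525878906), (8.485280990600586, 17.677669525146484), 45.0) z [115.14068941 136.89423293 146.08851233]
 bar top pts 41 [573.7706051  189.65387283 143.89604744]
 box ((558.8565673828125, 136.26950073242188), (294.6865539550781, 161.18760681152344), 77.27684020996094)
```

```bash
python3 - <<'E'
from h import *
for n in('top','scene'):
    c=cam(n+'0'); f=c['frame']; hsv=cv2.cvtColor(f,cv2.COLOR_RGB2HSV); P=pc(c); ok=c['range_z']>0
    H,S,V=[hsv[...,i].astype(int) for i in range(3)]
    def rep(name,x,y,r,z0,z1,m=None):
        k=ok&(np.hypot(P[...,0]-x,P[...,1]-y)<r)&(P[...,2]>z0)&(P[...,2]<z1)
        if m is not None:k&=m
        Q=P[k]; rc=cv2.minAreaRect(Q[:,:2].astype(np.float32)); vv,uu=np.nonzero(k)
        print(n,name,len(Q),'med z',Q[:,2].mean().round(1),'mean',Q.mean(0).round(1),'rect',np.round(rc[0],1),np.round(rc[1],1),round(rc[2],1),'pix',uu.mean().round(1),vv.mean().round(1))
        # recast on mean plane
        return uu,vv
    yel=(H>=14)&(H<32)&(S>100)
    rep('bar',568,195,45,139,152,yel)
    rep('collar',568,195,14,152,165)
    rep('fin',500,239,22,123,136)
    rep('plate',568,195,50,97,106,S<60)
    rep('tray',570,-200,180,28,42,S<60)
    rep('phone',520,-430,110,5,14,V<60)
    rep('hole',568,195,53,88,98,(V<65)&(S<100))
for n,(u0,v0,w,h) in {'top':(265,100,190,130)}.items():
    f=cv2.imread(f'pics/{n}0.png')[v0:v0+h,u0:u0+w]
    cv2.imwrite(f'pics/{n}0t.png',cv2.resize(f,None,fx=4,fy=4,interpolation=cv2.INTER_CUBIC))
E
```

```text
top bar 82 med z 145.4 mean [567.6 195.  145.4] rect [568.  195.3] [14.2 53. ] 0.3 pix 214.6 162.5
top collar 17 med z 157.5 mean [568.1 195.7 157.5] rect [568.2 195.8] [10.4 10.8] 19.6 pix 213.7 161.6
top fin 36 med z 128.9 mean [500.4 238.  128.9] rect [500.3 238.2] [10.9 24.4] 60.6 pix 199.7 187.1
top plate 261 med z 100.8 mean [562.2 196.5 100.8] rect [560.1 199.1] [63.3 80. ] 60.2 pix 216.3 166.7
top tray 377 med z 34.5 mean [ 587.7 -206.5   34.5] rect [ 584.9 -204.4] [170.5 211.3] 12.3 pix 352.6 162.5
top phone 996 med z 9.3 mean [ 553.  -443.8    9.3] rect [ 553.5 -444.2] [148.4  75.4] 20.2 pix 428.2 175.5
top hole 31 med z 94.7 mean [565.2 171.3  94.7] rect [557.7 180.9] [54.5 84. ] 74.3 pix 225.3 166.0
scene bar 58 med z 144.4 mean [572.8 190.  144.4] rect [572.  191.9] [12.4 53.7] 1.0 pix 358.8 188.9
scene collar 17 med z 156.3 mean [571.  192.3 156.3] rect [571.3 192. ] [ 8.9 11.7] 46.3 pix 359.5 185.6
scene fin 28 med z 128.0 mean [504.  233.9 128. ] rect [503.7 234.8] [10.2 24.6] 58.4 pix 352.0 169.4
scene plate 205 med z 100.3 mean [570.7 188.6 100.3] rect [562.8 199.7] [64.9 82.5] 55.0 pix 355.7 197.3
scene tray 540 med z 34.1 mean [ 590.4 -210.9   34.1] rect [ 623.7 -198.9] [248.2 210.6] 12.4 pix 252.4 294.8
scene phone 1395 med z 9.4 mean [ 557.9 -446.7    9.4] rect [ 556.4 -447.2] [143.4  69.1] 20.2 pix 174.3 343.1
scene hole 2 med z 96.1 mean [578.1 149.   96.1] rect [578.1 149. ] [3.1 0. ] -118.6 pix 347.5 207.0
```

View pics/top0t.png

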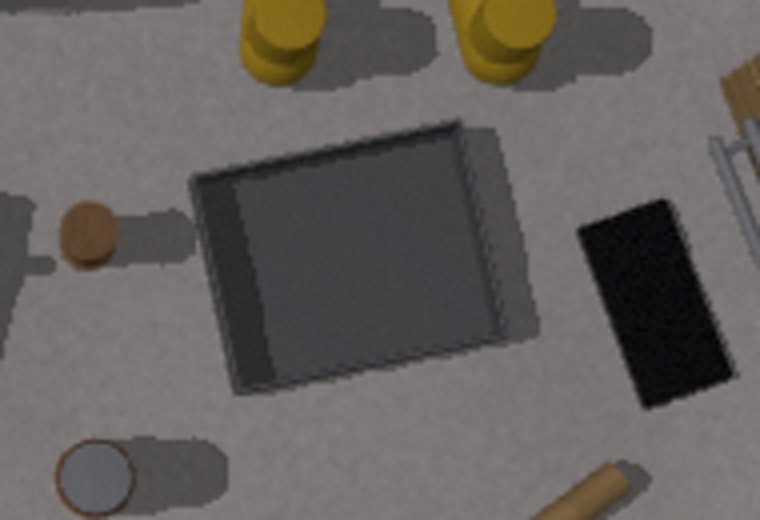

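Request:
drive_tool(
  steps=[
    {"delta_pos":[18,29.2,4],"yaw":0.054,"hand":60},
    {"delta_pos":[18,29.2,4],"yaw":0.054,"hand":60},
    {"delta_pos":[18,29.2,4],"yaw":0.054,"hand":60},
    {"delta_pos":[18,29.2,4],"yaw":0.054,"hand":60},
    {"delta_pos":[18,29.2,4],"yaw":0.054,"hand":60},
  ],
)

```text
clock: 0.52
eef_pos: [211.9, -388.8, 242.3]
eef_rot: [-3.141, -0.0, 0.495]
wrist_force: [0.6, 0.6, 0.2]
finger_gap: 64.2
```

Request:
drive_tool(
  steps=[
    {"delta_pos":[18,29.2,2],"yaw":0.054,"hand":50},
    {"delta_pos":[18,29.2,2],"yaw":0.054,"hand":50},
    {"delta_pos":[18,29.2,2],"yaw":0.054,"hand":50},
    {"delta_pos":[18,29.2,2],"yaw":0.054,"hand":50},
    {"delta_pos":[18,29.2,2],"yaw":0.054,"hand":50},
  ],
)

```text
clock: 0.93
eef_pos: [301.9, -242.8, 252.5]
eef_rot: [-3.142, 0.0, 0.765]
wrist_force: [0.8, -1.1, -0.2]
finger_gap: 50.1
```

Request:
drive_tool(
  steps=[
    {"delta_pos":[18,29.2,0],"yaw":0.054,"hand":40},
    {"delta_pos":[18,29.2,0],"yaw":0.054,"hand":40},
    {"delta_pos":[18,29.2,0],"yaw":0.054,"hand":40},
    {"delta_pos":[18,29.2,0],"yaw":0.054,"hand":40},
    {"delta_pos":[18,29.2,0],"yaw":0.054,"hand":40},
  ],
)

```text
clock: 1.35
eef_pos: [392.0, -96.7, 252.4]
eef_rot: [3.142, -0.0, 1.035]
wrist_force: [1.1, -0.6, 0.6]
finger_gap: 39.7
```

Request:
drive_tool(
  steps=[
    {"delta_pos":[18,29.2,0],"yaw":0.054,"hand":34},
    {"delta_pos":[18,29.2,0],"yaw":0.054,"hand":34},
    {"delta_pos":[18,29.2,0],"yaw":0.054,"hand":34},
    {"delta_pos":[18,29.2,0],"yaw":0.054,"hand":34},
    {"delta_pos":[18,29.2,0],"yaw":0.054,"hand":34},
  ],
)

```text
clock: 1.77
eef_pos: [482.0, 49.4, 252.2]
eef_rot: [-3.141, 0.0, 1.306]
wrist_force: [0.9, 0.2, 0.8]
finger_gap: 33.8
```

Request:
drive_tool(
  steps=[
    {"delta_pos":[18,29.2,0],"yaw":0.054,"hand":34},
    {"delta_pos":[18,29.2,-8],"yaw":0.054,"hand":34},
    {"delta_pos":[18,29.2,-14],"yaw":0.054,"hand":34},
    {"delta_pos":[18,29.2,-15],"yaw":0.054,"hand":34},
    {"delta_pos":[15.7,27.6,-15],"yaw":0.05,"hand":34},
  ],
)

```text
clock: 2.18
eef_pos: [569.8, 193.8, 199.3]
eef_rot: [-3.141, 0.0, 1.572]
wrist_force: [0.9, 0.1, -0.1]
finger_gap: 33.9
```

```bash
python3 - <<'E'
from h import *
for n,(u0,v0,w,h) in {'top':(155,100,130,110),'scene':(295,110,130,110)}.items():
    c=snap(n,n+'1.png'); f=cv2.imread(f'pics/{n}1.png')[v0:v0+h,u0:u0+w]
    cv2.imwrite(f'pics/{n}1z.png',cv2.resize(f,None,fx=5,fy=5,interpolation=cv2.INTER_CUBIC))
s=manip.read_state(); print(s['eef_pos'],s['eef_rot'],s['moment'],s['joints'])
E
```

```text
[569.00690924 194.8889797  196.26410494] [-3.13602223e+00  1.10668247e-03  1.57369095e+00] [-0.08298669 -0.07047026 -0.02912145] [2.68926747e-01 4.38534302e-01 1.39414956e+00 4.10141454e-04
 1.31457423e+00 2.65930144e-01]
```

View pics/scene1z.png

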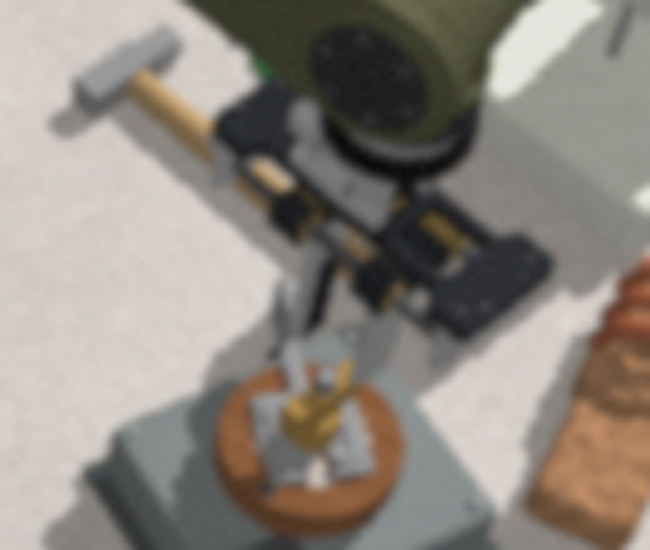

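View pics/top1z.png

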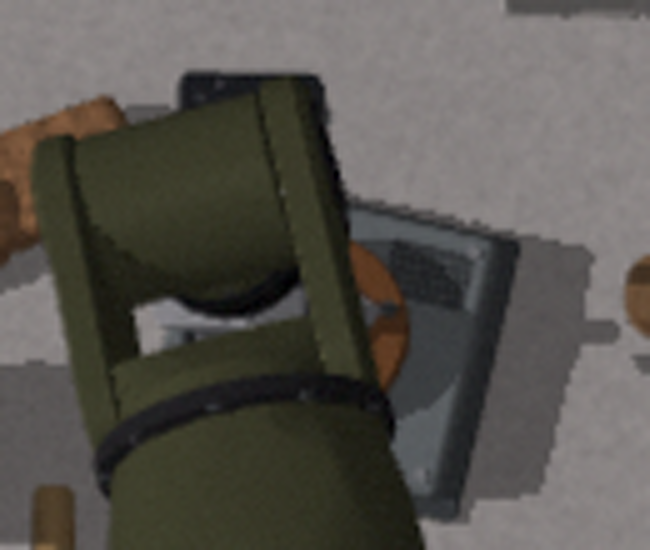

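Request:
drive_tool(
  steps=[
    {"delta_pos":[0,0,-15],"yaw":0,"hand":30},
    {"delta_pos":[0,0,-14],"yaw":0,"hand":30},
    {"delta_pos":[0,0,-12],"yaw":0,"hand":30},
    {"delta_pos":[0,0,-8],"yaw":0,"hand":30},
    {"delta_pos":[0,0,-4],"yaw":0,"hand":30},
  ],
)

```text
clock: 2.7
eef_pos: [568.9, 191.6, 146.5]
eef_rot: [-3.14, 0.0, 1.568]
wrist_force: [-0.5, -0.0, 0.7]
finger_gap: 29.7
```

Request:
drive_tool(
  squeeze=6,
  steps=[
    {"delta_pos":[0,0,0],"yaw":0,"hand":22},
    {"delta_pos":[0,0,0],"yaw":0,"hand":20},
  ],
)

```text
clock: 2.87
eef_pos: [569.4, 191.9, 148.0]
eef_rot: [3.141, -0.0, 1.569]
wrist_force: [1.2, 0.5, -0.7]
finger_gap: 21.5
```

Request:
drive_tool(
  steps=[
    {"delta_pos":[0,0,0],"yaw":0,"hand":17},
    {"delta_pos":[0,0,0],"yaw":0,"hand":17},
  ],
)

```text
clock: 3.03
eef_pos: [569.5, 192.0, 148.2]
eef_rot: [3.14, -0.0, 1.569]
wrist_force: [0.1, 0.2, -0.9]
finger_gap: 17.1
```

```bash
cat > st.py <<'E'
from h import *
s=manip.read_state(); print(s['clock'],s['eef_pos'].round(2),s['eef_rot'].round(3),'F',s['wrist_force'].round(2),'M',s['moment'].round(3),'gap',round(s['finger_gap'],2),'j',s['joints'].round(3))
E
python3 st.py
```

```text
3.0333 [569.49 192.03 148.23] [ 3.14  -0.     1.569] F [ 0.14  0.19 -0.86] M [-0.011 -0.112  0.038] gap 17.14 j [0.264 0.478 1.453 0.    1.21  0.266]
```

Request:
drive_tool(
  steps=[
    {"delta_pos":[0,1.5,-3],"yaw":0,"hand":17},
    {"delta_pos":[0,0,-2.5],"yaw":0,"hand":17},
    {"delta_pos":[0,0,0],"yaw":0,"hand":15},
  ],
)

```text
clock: 3.28
eef_pos: [569.3, 193.6, 141.5]
eef_rot: [3.141, -0.0, 1.569]
wrist_force: [4.3, 0.6, -2.7]
finger_gap: 15.4
```

Request:
drive_tool(
  squeeze=14,
  steps=[
    {"delta_pos":[0,0,0],"yaw":0,"hand":8},
    {"delta_pos":[0,0,0],"yaw":0,"hand":8},
    {"delta_pos":[0,0,0],"yaw":0,"hand":8},
  ],
)

```text
clock: 3.53
eef_pos: [569.7, 193.5, 141.7]
eef_rot: [3.14, -0.0, 1.569]
wrist_force: [6.5, 0.4, -5.0]
finger_gap: 14.3
```

```bash
python3 st.py
```

```text
3.5333 [569.71 193.55 141.69] [ 3.14  -0.     1.569] F [ 6.49  0.39 -4.97] M [ 0.137 -1.284 -0.118] gap 14.3 j [ 0.267  0.486  1.457 -0.     1.197  0.269]
```

Request:
drive_tool(
  steps=[
    {"delta_pos":[0.8,0,-0.3],"yaw":0,"hand":8},
    {"delta_pos":[0,0,0],"yaw":0,"hand":8},
  ],
)

```text
clock: 3.7
eef_pos: [570.0, 193.5, 141.6]
eef_rot: [-3.141, -0.0, 1.569]
wrist_force: [0.5, 0.3, -1.5]
finger_gap: 14.0
```

```bash
python3 st.py
```

```text
3.7 [570.02 193.5  141.55] [-3.141 -0.     1.569] F [ 0.47  0.28 -1.51] M [ 0.046 -0.231 -0.137] gap 14.0 j [0.266 0.488 1.455 0.    1.199 0.268]
```

Request:
drive_tool(
  steps=[
    {"delta_pos":[0,0,0],"yaw":-0.05,"hand":8},
    {"delta_pos":[0,0,0.1],"yaw":-0.06,"hand":8},
    {"delta_pos":[0,0,0.1],"yaw":-0.06,"hand":8},
    {"delta_pos":[0,0,0.1],"yaw":-0.06,"hand":8},
    {"delta_pos":[0,0,0.1],"yaw":-0.06,"hand":8},
  ],
)

```text
clock: 4.12
eef_pos: [569.7, 193.5, 142.0]
eef_rot: [-3.141, 0.0, 1.276]
wrist_force: [-1.0, 0.2, 0.2]
finger_gap: 13.6
```

```bash
python3 st.py
```

```text
4.1167 [569.69 193.54 141.98] [-3.141  0.     1.276] F [-1.03  0.23  0.15] M [0.064 0.29  0.112] gap 13.61 j [0.267 0.487 1.455 0.    1.201 0.561]
```

Request:
drive_tool(
  steps=[
    {"delta_pos":[0,0,0.13],"yaw":-0.08,"hand":8},
    {"delta_pos":[0,0,0.13],"yaw":-0.08,"hand":8},
    {"delta_pos":[0,0,0.13],"yaw":-0.08,"hand":8},
    {"delta_pos":[0,0,0.13],"yaw":-0.08,"hand":8},
    {"delta_pos":[0,0,0.13],"yaw":-0.08,"hand":8},
  ],
)

```text
clock: 4.53
eef_pos: [569.2, 193.8, 142.6]
eef_rot: [-3.14, 0.001, 0.875]
wrist_force: [-4.8, 2.0, 1.2]
finger_gap: 14.1
```

```bash
python3 st.py
```

```text
4.5333 [569.24 193.83 142.56] [-3.14e+00  1.00e-03  8.75e-01] F [-4.76  1.97  1.17] M [0.474 0.998 0.134] gap 14.15 j [2.670e-01 4.860e-01 1.455e+00 1.000e-03 1.203e+00 9.620e-01]
```

Request:
drive_tool(
  steps=[
    {"delta_pos":[0,0,0.13],"yaw":-0.08,"hand":8},
    {"delta_pos":[0,0,0.13],"yaw":-0.08,"hand":8},
    {"delta_pos":[0,0,0.13],"yaw":-0.08,"hand":8},
    {"delta_pos":[0,0,0.13],"yaw":-0.08,"hand":8},
    {"delta_pos":[0,0,0.13],"yaw":-0.08,"hand":8},
  ],
)

```text
clock: 4.95
eef_pos: [569.0, 194.2, 143.2]
eef_rot: [-3.14, 0.002, 0.475]
wrist_force: [-5.4, 4.0, 0.6]
finger_gap: 14.0
```

```bash
python3 st.py
```

```text
4.95 [568.96 194.22 143.19] [-3.14e+00  2.00e-03  4.75e-01] F [-5.45  3.97  0.61] M [0.981 1.346 0.088] gap 14.03 j [0.267 0.486 1.454 0.002 1.204 1.362]
```

Request:
drive_tool(
  steps=[
    {"delta_pos":[-0.3,0.3,0.13],"yaw":-0.08,"hand":8},
    {"delta_pos":[-0.2,0.2,0.13],"yaw":-0.08,"hand":8},
    {"delta_pos":[-0.1,0.2,0.13],"yaw":-0.08,"hand":8},
    {"delta_pos":[0,0,0.13],"yaw":-0.08,"hand":8},
    {"delta_pos":[0,0,0.13],"yaw":-0.08,"hand":8},
  ],
)

```text
clock: 5.37
eef_pos: [568.7, 194.8, 143.9]
eef_rot: [-3.141, 0.002, 0.075]
wrist_force: [-4.8, 4.3, 0.3]
finger_gap: 13.8
```

```bash
python3 st.py
```

```text
5.3667 [568.67 194.85 143.86] [-3.141e+00  2.000e-03  7.500e-02] F [-4.81  4.34  0.26] M [0.991 0.843 0.096] gap 13.79 j [2.690e-01 4.840e-01 1.454e+00 1.000e-03 1.204e+00 1.764e+00]
```

Request:
drive_tool(
  steps=[
    {"delta_pos":[0,0,0.13],"yaw":-0.08,"hand":8},
    {"delta_pos":[0,0,0.13],"yaw":-0.08,"hand":8},
    {"delta_pos":[0,0,0.13],"yaw":-0.08,"hand":8},
    {"delta_pos":[0,0,0.13],"yaw":-0.08,"hand":8},
    {"delta_pos":[0,0,0],"yaw":0,"hand":8},
  ],
)

```text
clock: 5.78
eef_pos: [568.7, 195.3, 144.4]
eef_rot: [-3.14, 0.002, -0.246]
wrist_force: [-3.3, 6.8, -0.6]
finger_gap: 14.2
```

```bash
python3 st.py
```

```text
5.7833 [568.71 195.32 144.41] [-3.14e+00  2.00e-03 -2.46e-01] F [-3.27  6.79 -0.6 ] M [ 1.496  0.674 -0.01 ] gap 14.2 j [2.690e-01 4.840e-01 1.454e+00 2.000e-03 1.205e+00 2.085e+00]
```

Request:
drive_tool(
  steps=[
    {"delta_pos":[0.3,0.5,0],"yaw":0,"hand":40},
    {"delta_pos":[0,0,0],"yaw":0,"hand":75},
    {"delta_pos":[0,0,0],"yaw":0,"hand":75},
    {"delta_pos":[0,0,0],"yaw":0,"hand":75},
    {"delta_pos":[0,0,0],"yaw":0,"hand":75},
  ],
)

```text
clock: 6.2
eef_pos: [569.8, 194.5, 144.5]
eef_rot: [3.142, -0.0, -0.241]
wrist_force: [0.1, -0.4, 0.1]
finger_gap: 44.1
```

```bash
python3 st.py
```

```text
6.2 [569.77 194.53 144.54] [ 3.142 -0.    -0.241] F [ 0.13 -0.42  0.11] M [-0.001  0.03   0.027] gap 44.09 j [ 0.268  0.485  1.452 -0.     1.205  2.08 ]
```

Request:
drive_tool(
  steps=[
    {"delta_pos":[-0.3,0.9,0],"yaw":0,"hand":78},
    {"delta_pos":[0,0,0],"yaw":0,"hand":78},
    {"delta_pos":[0,0,0],"yaw":0,"hand":78},
    {"delta_pos":[0,0,0],"yaw":0,"hand":78},
  ],
)

```text
clock: 6.53
eef_pos: [569.4, 195.6, 144.5]
eef_rot: [-3.142, -0.0, -0.241]
wrist_force: [-0.5, -0.5, -0.7]
finger_gap: 70.6
```

Request:
drive_tool(
  steps=[
    {"delta_pos":[0,0,0],"yaw":0.12,"hand":78},
    {"delta_pos":[0,0,0],"yaw":0.125,"hand":78},
    {"delta_pos":[0,0,0],"yaw":0.125,"hand":78},
    {"delta_pos":[0,0,0],"yaw":0.125,"hand":78},
    {"delta_pos":[0,0,0],"yaw":0.125,"hand":78},
  ],
)

```text
clock: 6.95
eef_pos: [569.4, 195.6, 144.5]
eef_rot: [3.142, -0.0, 0.385]
wrist_force: [0.4, 0.1, -0.0]
finger_gap: 78.5
```

Request:
drive_tool(
  steps=[
    {"delta_pos":[0,0,0],"yaw":0.125,"hand":78},
    {"delta_pos":[0,0,0],"yaw":0.125,"hand":78},
    {"delta_pos":[0,0,0],"yaw":0.125,"hand":78},
    {"delta_pos":[0,0,0],"yaw":0.125,"hand":78},
    {"delta_pos":[0,0,0],"yaw":0.125,"hand":78},
  ],
)

```text
clock: 7.37
eef_pos: [569.4, 195.6, 144.5]
eef_rot: [3.142, -0.0, 1.01]
wrist_force: [-1.1, -0.1, -0.3]
finger_gap: 78.1
```

Request:
drive_tool(
  steps=[
    {"delta_pos":[0,0,0],"yaw":0.125,"hand":78},
    {"delta_pos":[0,0,0],"yaw":0.125,"hand":78},
    {"delta_pos":[0,0,0],"yaw":0.125,"hand":78},
    {"delta_pos":[0,0,0],"yaw":0.125,"hand":78},
    {"delta_pos":[0,0,0],"yaw":0.125,"hand":78},
  ],
)

```text
clock: 7.78
eef_pos: [569.4, 195.6, 144.5]
eef_rot: [-3.142, -0.0, 1.635]
wrist_force: [-0.4, -0.1, 0.2]
finger_gap: 77.3
```

Request:
drive_tool(
  steps=[
    {"delta_pos":[0,0,0],"yaw":0.125,"hand":78},
    {"delta_pos":[0,0,0],"yaw":0.125,"hand":78},
    {"delta_pos":[0,0,0],"yaw":0.125,"hand":78},
    {"delta_pos":[0,0,0],"yaw":0.125,"hand":78},
    {"delta_pos":[0,0,0],"yaw":0.125,"hand":78},
  ],
)

```text
clock: 8.2
eef_pos: [569.4, 195.6, 144.5]
eef_rot: [3.142, 0.0, 2.26]
wrist_force: [-0.2, 1.1, -0.1]
finger_gap: 77.8
```

Request:
drive_tool(
  steps=[
    {"delta_pos":[0,0,0],"yaw":0.125,"hand":78},
    {"delta_pos":[0,0,0],"yaw":0.125,"hand":78},
    {"delta_pos":[0,0,0],"yaw":0.125,"hand":78},
    {"delta_pos":[0,0,0],"yaw":0.125,"hand":70},
    {"delta_pos":[0,0,0],"yaw":0.125,"hand":60},
  ],
)

```text
clock: 8.62
eef_pos: [569.4, 195.6, 144.5]
eef_rot: [3.142, 0.0, 2.885]
wrist_force: [0.1, -0.3, 1.2]
finger_gap: 68.0
```

```bash
python3 st.py
```

```text
8.6167 [569.43 195.61 144.52] [3.142 0.    2.885] F [ 0.13 -0.31  1.2 ] M [-0.    -0.147  0.024] gap 68.04 j [ 0.27   0.485  1.452 -0.     1.205 -1.044]
```

Request:
drive_tool(
  steps=[
    {"delta_pos":[0,0,0.5],"yaw":0.012,"hand":30},
    {"delta_pos":[0,0,0],"yaw":0,"hand":20},
    {"delta_pos":[0,0,0],"yaw":0,"hand":17},
    {"delta_pos":[0,0,0],"yaw":0,"hand":15},
    {"delta_pos":[0,0,0],"yaw":0,"hand":15},
  ],
)

```text
clock: 9.03
eef_pos: [569.4, 195.6, 145.0]
eef_rot: [-3.142, 0.0, 2.889]
wrist_force: [0.8, -1.0, 0.2]
finger_gap: 34.6
```

Request:
drive_tool(
  squeeze=14,
  steps=[
    {"delta_pos":[0,0,0],"yaw":0,"hand":15},
    {"delta_pos":[0,0,0],"yaw":0,"hand":8},
    {"delta_pos":[0,0,0],"yaw":0,"hand":8},
    {"delta_pos":[0,0,0],"yaw":0,"hand":8},
  ],
)

```text
clock: 9.37
eef_pos: [569.4, 195.4, 145.0]
eef_rot: [-3.141, -0.0, 2.89]
wrist_force: [-0.2, -1.4, 0.9]
finger_gap: 13.5
```

```bash
python3 st.py
```

```text
9.3667 [569.39 195.44 145.  ] [-3.141 -0.     2.89 ] F [-0.16 -1.41  0.91] M [-0.181 -0.083  0.016] gap 13.54 j [ 0.27   0.484  1.451 -0.     1.206 -1.05 ]
```

Request:
drive_tool(
  steps=[
    {"delta_pos":[0,-0.1,0.13],"yaw":-0.08,"hand":8},
    {"delta_pos":[0,0,0.13],"yaw":-0.08,"hand":8},
    {"delta_pos":[0,0,0.13],"yaw":-0.08,"hand":8},
    {"delta_pos":[0,0,0.13],"yaw":-0.08,"hand":8},
    {"delta_pos":[0,0,0.13],"yaw":-0.08,"hand":8},
  ],
)

```text
clock: 9.78
eef_pos: [569.5, 195.7, 145.7]
eef_rot: [3.141, 0.0, 2.487]
wrist_force: [0.3, 0.6, -0.5]
finger_gap: 13.7
```

```bash
python3 st.py
```

```text
9.7833 [569.5  195.65 145.68] [3.141 0.    2.487] F [ 0.27  0.56 -0.49] M [ 0.249 -0.318  0.119] gap 13.73 j [ 0.27   0.484  1.451  0.     1.207 -0.646]
```

Request:
drive_tool(
  steps=[
    {"delta_pos":[0,0,0.08],"yaw":-0.05,"hand":8},
    {"delta_pos":[0,0,0.08],"yaw":-0.05,"hand":8},
    {"delta_pos":[0,0,0.08],"yaw":-0.05,"hand":8},
  ],
)

```text
clock: 10.03
eef_pos: [569.6, 195.7, 145.9]
eef_rot: [3.141, 0.0, 2.338]
wrist_force: [2.1, 1.3, -0.8]
finger_gap: 13.8
```

```bash
python3 st.py
```

```text
10.0333 [569.56 195.72 145.92] [3.141 0.    2.338] F [ 2.12  1.28 -0.83] M [ 0.32  -0.446  0.114] gap 13.83 j [ 0.27   0.484  1.45   0.     1.207 -0.498]
```

Turning torque steady at ~0.11 N m. Total ≈2.36 rad; now small steps, watching the moment.

Request:
drive_tool(
  steps=[
    {"delta_pos":[0.2,0,0.06],"yaw":-0.04,"hand":8},
    {"delta_pos":[0.1,0,0.06],"yaw":-0.04,"hand":8},
  ],
)

```text
clock: 10.2
eef_pos: [569.7, 195.7, 146.0]
eef_rot: [3.141, -0.0, 2.259]
wrist_force: [-0.9, 0.6, -1.1]
finger_gap: 13.8
```

```bash
python3 st.py
```

```text
10.2 [569.71 195.74 146.03] [ 3.141 -0.     2.259] F [-0.94  0.58 -1.06] M [ 0.244 -0.078  0.154] gap 13.8 j [ 0.27   0.484  1.45   0.     1.208 -0.418]
```

Request:
drive_tool(
  steps=[
    {"delta_pos":[0,0,0.06],"yaw":-0.04,"hand":8},
    {"delta_pos":[0,0,0.06],"yaw":-0.04,"hand":8},
  ],
)

```text
clock: 10.37
eef_pos: [569.7, 195.8, 146.1]
eef_rot: [3.141, -0.0, 2.179]
wrist_force: [-0.3, 1.5, -0.4]
finger_gap: 13.9
```

```bash
python3 st.py
```

```text
10.3667 [569.71 195.79 146.14] [ 3.141 -0.     2.179] F [-0.31  1.49 -0.45] M [ 0.313 -0.208  0.097] gap 13.93 j [ 0.27   0.484  1.449  0.     1.208 -0.338]
```

Request:
drive_tool(
  steps=[
    {"delta_pos":[0,0,0.06],"yaw":-0.04,"hand":8},
    {"delta_pos":[0,0,0.06],"yaw":-0.04,"hand":8},
  ],
)

```text
clock: 10.53
eef_pos: [569.8, 195.8, 146.3]
eef_rot: [3.141, -0.0, 2.099]
wrist_force: [1.4, 2.4, -0.8]
finger_gap: 14.1
```

```bash
python3 st.py
```

```text
10.5333 [569.77 195.82 146.32] [ 3.141 -0.     2.099] F [ 1.38  2.39 -0.8 ] M [ 0.387 -0.248  0.081] gap 14.12 j [ 0.27   0.484  1.449  0.     1.208 -0.258]
```

Request:
drive_tool(
  steps=[
    {"delta_pos":[0,0,0.06],"yaw":-0.04,"hand":8},
    {"delta_pos":[0,0,0.06],"yaw":-0.04,"hand":8},
  ],
)

```text
clock: 10.7
eef_pos: [569.8, 195.8, 146.4]
eef_rot: [3.141, -0.0, 2.019]
wrist_force: [1.5, 1.0, -1.4]
finger_gap: 13.9
```

```bash
python3 st.py
```

```text
10.7 [569.8  195.83 146.44] [ 3.141 -0.     2.019] F [ 1.47  0.99 -1.39] M [ 0.317 -0.311  0.116] gap 13.87 j [ 0.27   0.484  1.449  0.     1.208 -0.178]
```

Request:
drive_tool(
  steps=[
    {"delta_pos":[0,0,0.06],"yaw":-0.04,"hand":8},
    {"delta_pos":[0,0,0.06],"yaw":-0.04,"hand":8},
  ],
)

```text
clock: 10.87
eef_pos: [569.8, 195.8, 146.5]
eef_rot: [3.141, -0.0, 1.939]
wrist_force: [0.9, 1.5, 0.3]
finger_gap: 14.1
```

```bash
python3 st.py
```

```text
10.8667 [569.84 195.85 146.53] [ 3.141 -0.     1.939] F [0.91 1.48 0.29] M [ 0.386 -0.397  0.162] gap 14.05 j [ 0.27   0.483  1.449  0.     1.208 -0.098]
```

Request:
drive_tool(
  steps=[
    {"delta_pos":[0,0,0.06],"yaw":-0.04,"hand":8},
    {"delta_pos":[0,0,0.04],"yaw":-0.03,"hand":8},
  ],
)

```text
clock: 11.03
eef_pos: [569.9, 195.8, 146.6]
eef_rot: [3.141, -0.0, 1.869]
wrist_force: [1.7, 1.4, -0.9]
finger_gap: 13.5
```

```bash
python3 st.py
```

```text
11.0333 [569.89 195.83 146.64] [ 3.141 -0.     1.869] F [ 1.68  1.38 -0.93] M [ 0.41  -0.503  0.125] gap 13.51 j [ 0.27   0.483  1.449  0.     1.209 -0.028]
```

Request:
drive_tool(
  steps=[
    {"delta_pos":[0,0,0.06],"yaw":-0.04,"hand":8},
    {"delta_pos":[0,0,0.04],"yaw":-0.03,"hand":8},
  ],
)

```text
clock: 11.2
eef_pos: [569.9, 195.9, 146.8]
eef_rot: [3.141, -0.0, 1.799]
wrist_force: [2.0, 2.1, -1.5]
finger_gap: 13.8
```

```bash
python3 st.py
```

```text
11.2 [569.93 195.86 146.78] [ 3.141 -0.     1.799] F [ 1.99  2.08 -1.47] M [ 0.391 -0.473  0.087] gap 13.84 j [0.27  0.483 1.449 0.    1.209 0.042]
```

Request:
drive_tool(
  steps=[
    {"delta_pos":[0,0,0.05],"yaw":-0.03,"hand":8},
    {"delta_pos":[0,0,0.05],"yaw":-0.03,"hand":8},
  ],
)

```text
clock: 11.37
eef_pos: [570.0, 195.8, 146.9]
eef_rot: [3.141, -0.001, 1.739]
wrist_force: [2.0, 1.6, -1.8]
finger_gap: 14.1
```

```bash
python3 st.py
```

```text
11.3667 [569.97 195.85 146.88] [ 3.141e+00 -1.000e-03  1.739e+00] F [ 2.03  1.57 -1.78] M [ 0.467 -0.551  0.085] gap 14.13 j [0.27  0.483 1.449 0.    1.209 0.101]
```

Request:
drive_tool(
  steps=[
    {"delta_pos":[0,0,0.05],"yaw":-0.03,"hand":8},
    {"delta_pos":[0,0,0.05],"yaw":-0.03,"hand":8},
  ],
)

```text
clock: 11.53
eef_pos: [570.0, 195.8, 146.9]
eef_rot: [3.141, -0.0, 1.68]
wrist_force: [1.3, 2.6, -1.4]
finger_gap: 14.3
```

```bash
python3 st.py
```

```text
11.5333 [569.96 195.83 146.95] [ 3.141 -0.     1.68 ] F [ 1.35  2.56 -1.4 ] M [ 0.494 -0.403  0.353] gap 14.27 j [0.27  0.483 1.448 0.    1.209 0.161]
```

Request:
drive_tool(
  steps=[
    {"delta_pos":[0,0,0],"yaw":0,"hand":8},
    {"delta_pos":[0,0,0],"yaw":0,"hand":8},
  ],
)

```text
clock: 11.7
eef_pos: [569.9, 195.8, 146.9]
eef_rot: [3.141, -0.0, 1.682]
wrist_force: [2.9, 3.1, -2.2]
finger_gap: 14.1
```

```bash
python3 st.py
```

```text
11.7 [569.9  195.8  146.94] [ 3.141 -0.     1.682] F [ 2.88  3.08 -2.16] M [ 0.536 -0.709  0.343] gap 14.08 j [0.27  0.483 1.449 0.    1.209 0.159]
```

Request:
drive_tool(
  steps=[
    {"delta_pos":[0,0,0],"yaw":0.03,"hand":20},
    {"delta_pos":[0,0,0],"yaw":0,"hand":36},
    {"delta_pos":[0,0,0],"yaw":0,"hand":36},
    {"delta_pos":[0,0,8],"yaw":0,"hand":36},
    {"delta_pos":[0,0,18],"yaw":0,"hand":36},
  ],
)

```text
clock: 12.12
eef_pos: [568.9, 195.2, 171.6]
eef_rot: [-3.138, 0.001, 1.71]
wrist_force: [0.5, -0.1, 0.1]
finger_gap: 35.9
```

Request:
drive_tool(
  steps=[
    {"delta_pos":[0,0,15],"yaw":0,"hand":36},
    {"delta_pos":[-17,10.6,5],"yaw":0.12,"hand":36},
    {"delta_pos":[-17,10.6,0],"yaw":0.12,"hand":36},
    {"delta_pos":[-17,10.6,0],"yaw":0.12,"hand":36},
    {"delta_pos":[-16,10,0],"yaw":0.12,"hand":36},
  ],
)

```text
clock: 12.53
eef_pos: [501.9, 237.6, 193.6]
eef_rot: [3.141, 0.0, 2.196]
wrist_force: [-0.2, -0.3, 0.6]
finger_gap: 35.7
```

```bash
python3 st.py
```

```text
12.5333 [501.91 237.63 193.64] [3.141 0.    2.196] F [-0.22 -0.29  0.6 ] M [ 0.015 -0.118  0.029] gap 35.74 j [ 0.376  0.336  1.542 -0.     1.263 -0.249]
```

Request:
drive_tool(
  steps=[
    {"delta_pos":[0.1,0.4,0],"yaw":0.12,"hand":36},
    {"delta_pos":[0,0,-5],"yaw":0.12,"hand":30},
    {"delta_pos":[0,0,-5],"yaw":0.12,"hand":30},
    {"delta_pos":[0,0,-8],"yaw":0.024,"hand":30},
  ],
)

```text
clock: 12.87
eef_pos: [503.1, 237.9, 175.8]
eef_rot: [3.14, 0.001, 2.58]
wrist_force: [0.4, -0.1, -0.3]
finger_gap: 30.4
```

```bash
python3 - <<'E'
from h import *
for n,(u0,v0,w,h) in {'top':(165,120,110,90),'scene':(305,130,100,95)}.items():
    c=snap(n,n+'2.png'); f=cv2.imread(f'pics/{n}2.png')[v0:v0+h,u0:u0+w]
    cv2.imwrite(f'pics/{n}2z.png',cv2.resize(f,None,fx=5,fy=5,interpolation=cv2.INTER_CUBIC))
a=cv2.imread('pics/scene2z.png');b=cv2.imread('pics/top2z.png')
cv2.imwrite('pics/both2.png',cv2.hconcat([a[:450,:400],b[:,150:]]))
E
python3 st.py
```

```text
12.9667 [502.42 237.48 174.02] [-3.140e+00 -1.000e-03  2.572e+00] F [-0.57  0.19 -0.65] M [-0.002 -0.114  0.018] gap 29.67 j [ 0.376  0.357  1.562 -0.     1.225 -0.625]
```

View pics/both2.png

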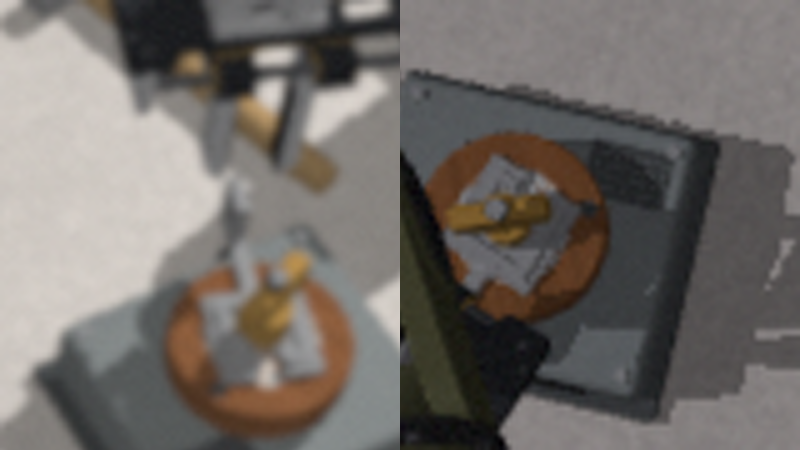

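Request:
drive_tool(
  steps=[
    {"delta_pos":[-0.3,0.4,-14],"yaw":0.008,"hand":30},
    {"delta_pos":[0,0,-14],"yaw":0,"hand":26},
    {"delta_pos":[0,0,-12],"yaw":0,"hand":22},
    {"delta_pos":[0,0,-10],"yaw":0,"hand":20},
    {"delta_pos":[0,0,-5],"yaw":0,"hand":18},
  ],
)

```text
clock: 13.38
eef_pos: [502.2, 237.9, 118.6]
eef_rot: [-3.14, -0.001, 2.581]
wrist_force: [0.9, 0.1, -0.1]
finger_gap: 18.5
```

Request:
drive_tool(
  squeeze=10,
  steps=[
    {"delta_pos":[0,0,0],"yaw":0,"hand":14},
    {"delta_pos":[0,0,0],"yaw":0,"hand":14},
  ],
)

```text
clock: 13.55
eef_pos: [502.7, 238.1, 120.1]
eef_rot: [3.142, 0.0, 2.582]
wrist_force: [-1.2, -0.5, 0.3]
finger_gap: 14.4
```

```bash
python3 st.py
```

```text
13.55 [502.67 238.15 120.14] [3.142 0.    2.582] F [-1.16 -0.5   0.26] M [-0.046 -0.116 -0.024] gap 14.43 j [ 0.377  0.418  1.613  0.     1.111 -0.635]
```

Request:
drive_tool(
  squeeze=5,
  steps=[
    {"delta_pos":[-0.4,0.1,-2.5],"yaw":-0.002,"hand":12},
    {"delta_pos":[0,0,0],"yaw":0,"hand":11},
    {"delta_pos":[0,0,0],"yaw":0,"hand":6},
    {"delta_pos":[0,0,0],"yaw":0,"hand":6},
  ],
)

```text
clock: 13.88
eef_pos: [502.2, 238.2, 117.7]
eef_rot: [3.141, 0.0, 2.581]
wrist_force: [-0.5, -0.8, 0.5]
finger_gap: 9.6
```

```bash
python3 st.py
```

```text
13.8833 [502.2  238.22 117.67] [3.141 0.    2.581] F [-0.49 -0.81  0.49] M [-0.018 -0.095  0.033] gap 9.56 j [ 0.377  0.42   1.616  0.     1.105 -0.633]
```

Request:
drive_tool(
  squeeze=35,
  steps=[
    {"delta_pos":[0,0,0],"yaw":0,"hand":4},
    {"delta_pos":[0,0,0],"yaw":0,"hand":4},
    {"delta_pos":[0,0,0.2],"yaw":0,"hand":4},
    {"delta_pos":[-0.85,0.53,0],"yaw":0,"hand":4},
    {"delta_pos":[-1.7,1.06,0],"yaw":0,"hand":4},
  ],
)

```text
clock: 14.3
eef_pos: [499.7, 239.7, 117.7]
eef_rot: [3.141, 0.0, 2.581]
wrist_force: [1.3, -0.9, 0.8]
finger_gap: 9.5
```

```bash
python3 st.py
```

```text
14.3 [499.7  239.75 117.65] [3.141 0.    2.581] F [ 1.29 -0.87  0.8 ] M [-0.092 -0.279 -0.005] gap 9.48 j [ 0.381  0.417  1.621 -0.     1.104 -0.628]
```

Slides freely. Continue drawing.

Request:
drive_tool(
  steps=[
    {"delta_pos":[-2.54,1.6,0],"yaw":0,"hand":4},
    {"delta_pos":[-2.54,1.6,0],"yaw":0,"hand":4},
    {"delta_pos":[-2.54,1.6,0],"yaw":0,"hand":4},
  ],
)

```text
clock: 14.55
eef_pos: [491.7, 244.8, 117.6]
eef_rot: [3.142, 0.0, 2.581]
wrist_force: [0.8, 0.1, 0.8]
finger_gap: 9.5
```

```bash
python3 st.py
```

```text
14.55 [491.69 244.78 117.63] [3.142 0.    2.581] F [0.84 0.05 0.79] M [-0.123 -0.307 -0.038] gap 9.52 j [ 0.395  0.407  1.635 -0.     1.1   -0.615]
```

Request:
drive_tool(
  steps=[
    {"delta_pos":[-2.54,1.6,0],"yaw":0,"hand":4},
    {"delta_pos":[-2.54,1.6,0],"yaw":0,"hand":4},
    {"delta_pos":[-2.54,1.6,0],"yaw":0,"hand":4},
    {"delta_pos":[-2.54,1.6,0],"yaw":0,"hand":4},
  ],
)

```text
clock: 14.88
eef_pos: [481.5, 251.2, 117.6]
eef_rot: [3.142, 0.0, 2.581]
wrist_force: [0.9, 0.0, 1.7]
finger_gap: 9.6
```

```bash
python3 st.py
```

```text
14.8833 [481.52 251.19 117.64] [3.142 0.    2.581] F [0.93 0.01 1.67] M [-0.109 -0.335  0.018] gap 9.64 j [ 0.413  0.394  1.653 -0.     1.094 -0.597]
```

Request:
drive_tool(
  steps=[
    {"delta_pos":[-3.4,2.13,0],"yaw":0,"hand":4},
    {"delta_pos":[-3.4,2.13,0],"yaw":0,"hand":4},
    {"delta_pos":[-3.4,2.13,0],"yaw":0,"hand":4},
    {"delta_pos":[-3.4,2.13,0],"yaw":0,"hand":4},
    {"delta_pos":[-3.4,2.13,0],"yaw":0,"hand":4},
  ],
)

```text
clock: 15.3
eef_pos: [464.4, 261.9, 117.6]
eef_rot: [-3.142, -0.0, 2.581]
wrist_force: [1.5, -0.2, 0.1]
finger_gap: 9.9
```

Request:
drive_tool(
  steps=[
    {"delta_pos":[-4.24,2.66,0],"yaw":0,"hand":4},
    {"delta_pos":[-4.24,2.66,0],"yaw":0,"hand":4},
    {"delta_pos":[-4.24,2.66,0],"yaw":0,"hand":4},
    {"delta_pos":[-4.24,2.66,0],"yaw":0,"hand":4},
    {"delta_pos":[-4.24,2.66,0.5],"yaw":0,"hand":4},
  ],
)

```text
clock: 15.72
eef_pos: [443.0, 275.2, 117.9]
eef_rot: [-3.141, -0.0, 2.581]
wrist_force: [0.9, 0.4, -1.7]
finger_gap: 9.7
```

```bash
python3 st.py
```

```text
15.7167 [442.97 275.19 117.95] [-3.141 -0.     2.581] F [ 0.91  0.4  -1.65] M [ 0.073 -0.064 -0.064] gap 9.7 j [ 0.486  0.35   1.714  0.     1.078 -0.525]
```

Request:
drive_tool(
  steps=[
    {"delta_pos":[-2,1.2,8],"yaw":0,"hand":4},
    {"delta_pos":[0,0,20],"yaw":0,"hand":4},
    {"delta_pos":[0,0,25],"yaw":0,"hand":4},
    {"delta_pos":[0,0,25],"yaw":0,"hand":4},
    {"delta_pos":[0,0,22],"yaw":0,"hand":4},
  ],
)

```text
clock: 16.13
eef_pos: [441.4, 276.2, 220.2]
eef_rot: [3.141, 0.0, 2.581]
wrist_force: [-0.1, -0.7, -1.3]
finger_gap: 9.9
```

```bash
python3 st.py
```

```text
16.1333 [441.36 276.24 220.19] [3.141 0.    2.581] F [-0.15 -0.72 -1.3 ] M [ 0.027 -0.13  -0.009] gap 9.93 j [ 0.489  0.236  1.607  0.     1.298 -0.521]
```

Request:
drive_tool(
  steps=[
    {"delta_pos":[4,-14,8],"yaw":-0.02,"hand":4},
    {"delta_pos":[7,-22,2],"yaw":-0.04,"hand":4},
    {"delta_pos":[9,-28,0],"yaw":-0.055,"hand":4},
    {"delta_pos":[9,-28,0],"yaw":-0.055,"hand":4},
    {"delta_pos":[9,-28,0],"yaw":-0.055,"hand":4},
  ],
)

```text
clock: 16.55
eef_pos: [479.5, 155.1, 228.7]
eef_rot: [3.141, -0.0, 2.354]
wrist_force: [1.4, -0.5, -0.8]
finger_gap: 9.3
```

Request:
drive_tool(
  steps=[
    {"delta_pos":[9,-28,0],"yaw":-0.055,"hand":4},
    {"delta_pos":[9,-28,0],"yaw":-0.055,"hand":4},
    {"delta_pos":[9,-28,0],"yaw":-0.055,"hand":4},
    {"delta_pos":[9,-28,0],"yaw":-0.055,"hand":4},
    {"delta_pos":[9,-28,0],"yaw":-0.055,"hand":4},
  ],
)

```text
clock: 16.97
eef_pos: [524.6, 14.9, 228.7]
eef_rot: [3.141, -0.0, 2.078]
wrist_force: [0.1, 0.0, -0.8]
finger_gap: 9.7
```

```bash
python3 st.py
```

```text
16.9667 [524.62  14.86 228.69] [ 3.141 -0.     2.078] F [ 0.07  0.   -0.83] M [ 0.033 -0.122 -0.01 ] gap 9.73 j [-0.042  0.239  1.584  0.     1.319 -0.549]
```

Request:
drive_tool(
  steps=[
    {"delta_pos":[9,-28,0],"yaw":-0.05,"hand":4},
    {"delta_pos":[9,-28,0],"yaw":-0.05,"hand":4},
    {"delta_pos":[9,-28,0],"yaw":-0.05,"hand":4},
    {"delta_pos":[9,-28,0],"yaw":-0.05,"hand":4},
    {"delta_pos":[8,-26,0],"yaw":-0.05,"hand":4},
  ],
)

```text
clock: 17.38
eef_pos: [568.7, -123.3, 228.6]
eef_rot: [3.142, -0.0, 1.828]
wrist_force: [0.3, -0.0, -1.2]
finger_gap: 9.6
```

Request:
drive_tool(
  steps=[
    {"delta_pos":[5,-20,-10],"yaw":-0.03,"hand":4},
    {"delta_pos":[2.6,-13,-30],"yaw":-0.013,"hand":4},
    {"delta_pos":[0,0,-30],"yaw":0,"hand":4},
    {"delta_pos":[0,0,-20],"yaw":0,"hand":4},
  ],
)

```text
clock: 17.72
eef_pos: [575.3, -155.3, 135.7]
eef_rot: [-3.139, -0.001, 1.786]
wrist_force: [-0.4, 0.1, -2.2]
finger_gap: 9.8
```

```bash
python3 - <<'E'
from h import *
for n,(u0,v0,w,h) in {'top':(255,90,190,130),'scene':(170,190,190,160)}.items():
    c=snap(n,n+'3.png'); f=cv2.imread(f'pics/{n}3.png')[v0:v0+h,u0:u0+w]
    cv2.imwrite(f'pics/{n}3z.png',cv2.resize(f,None,fx=4,fy=4,interpolation=cv2.INTER_CUBIC))
E
python3 st.py
```

```text
17.8167 [ 574.63 -154.4   135.09] [-3.136e+00 -3.000e-03  1.787e+00] F [-0.56  0.37 -0.51] M [ 0.005 -0.061 -0.013] gap 10.04 j [-0.324  0.483  1.478  0.     1.187 -0.541]
```

View pics/scene3z.png

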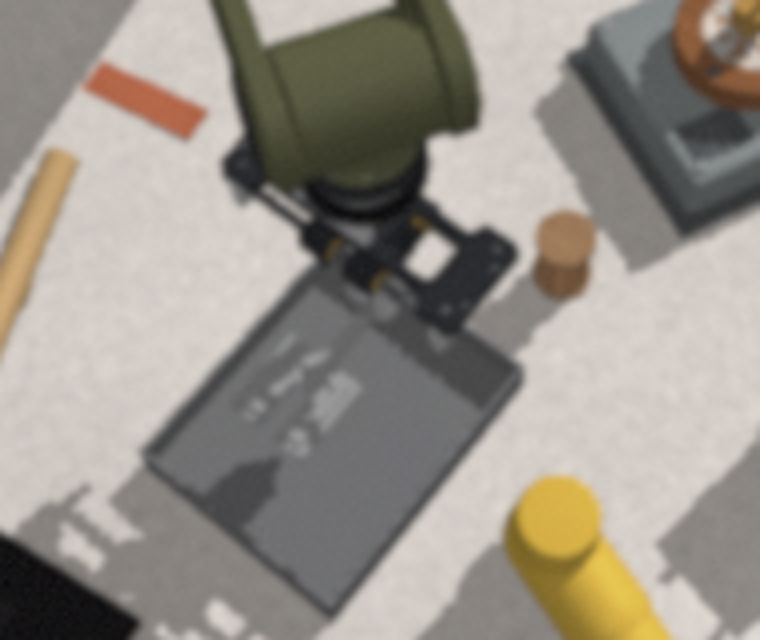

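View pics/top3z.png

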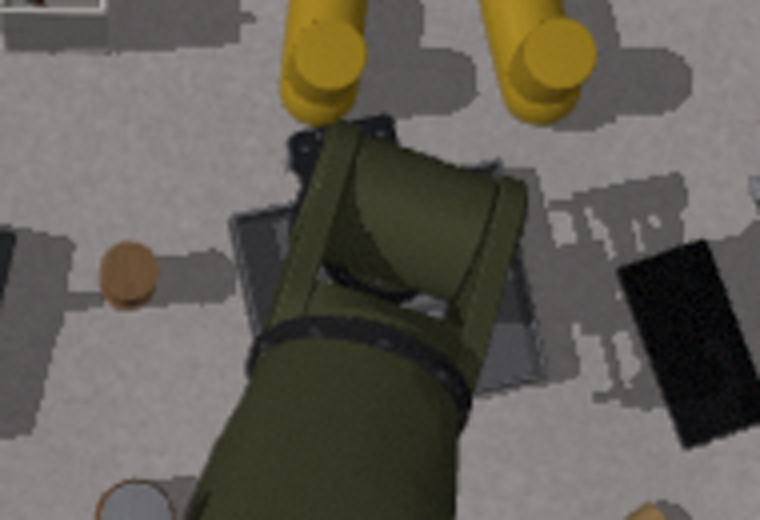

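Request:
drive_tool(
  steps=[
    {"delta_pos":[0,0,-20],"yaw":0,"hand":4},
    {"delta_pos":[0,0,-25],"yaw":0,"hand":4},
    {"delta_pos":[0,0,-25],"yaw":0,"hand":4},
    {"delta_pos":[0,0,-15],"yaw":0,"hand":4},
    {"delta_pos":[0,0,-8],"yaw":0,"hand":4},
  ],
)

```text
clock: 18.23
eef_pos: [576.2, -154.6, 45.0]
eef_rot: [-3.141, -0.0, 1.788]
wrist_force: [0.3, -0.8, -0.7]
finger_gap: 10.0
```

Request:
drive_tool(
  steps=[
    {"delta_pos":[0,0,-3],"yaw":0,"hand":4},
    {"delta_pos":[0,0,-2],"yaw":0,"hand":4},
    {"delta_pos":[0,0,-1],"yaw":0,"hand":4},
    {"delta_pos":[0,0,0],"yaw":0,"hand":4},
  ],
)

```text
clock: 18.57
eef_pos: [576.7, -155.0, 40.2]
eef_rot: [3.14, 0.001, 1.788]
wrist_force: [0.1, 0.3, -1.3]
finger_gap: 9.9
```

```bash
python3 st.py
```

```text
18.5667 [ 576.73 -154.98   40.24] [3.140e+00 1.000e-03 1.788e+00] F [ 0.09  0.33 -1.32] M [-0.004 -0.112  0.013] gap 9.88 j [-0.324  0.605  1.537  0.     0.998 -0.541]
```

Request:
drive_tool(
  steps=[
    {"delta_pos":[0,0,-3],"yaw":0,"hand":4},
    {"delta_pos":[0,0,-3],"yaw":0,"hand":4},
    {"delta_pos":[0,0,-2.5],"yaw":0,"hand":4},
    {"delta_pos":[0,0,-1.5],"yaw":0,"hand":4},
    {"delta_pos":[0,0,0],"yaw":0,"hand":4},
  ],
)

```text
clock: 18.98
eef_pos: [576.0, -154.8, 28.7]
eef_rot: [-3.141, -0.0, 1.788]
wrist_force: [-0.4, 1.1, -0.5]
finger_gap: 9.5
```

```bash
python3 st.py
```

```text
18.9833 [ 576.01 -154.79   28.68] [-3.141 -0.     1.788] F [-0.43  1.08 -0.48] M [ 0.031 -0.11  -0.018] gap 9.47 j [-0.324  0.622  1.541  0.     0.979 -0.541]
```

Request:
drive_tool(
  steps=[
    {"delta_pos":[0,0,-0.8],"yaw":0,"hand":4},
    {"delta_pos":[0,0,-0.8],"yaw":0,"hand":4},
    {"delta_pos":[0,0,-0.6],"yaw":0,"hand":4},
  ],
)

```text
clock: 19.23
eef_pos: [576.3, -154.9, 27.6]
eef_rot: [3.142, 0.0, 1.788]
wrist_force: [-7.8, 2.2, 14.9]
finger_gap: 9.7
```

```bash
python3 st.py
```

```text
19.2333 [ 576.29 -154.9    27.62] [3.142 0.    1.788] F [-7.82  2.23 14.89] M [ 0.359  1.238 -0.018] gap 9.71 j [-0.324  0.623  1.541 -0.     0.977 -0.541]
```

Request:
drive_tool(
  squeeze=10,
  steps=[
    {"delta_pos":[0,0,0.5],"yaw":0,"hand":9},
    {"delta_pos":[0,0,0],"yaw":0,"hand":14},
    {"delta_pos":[0,0,0],"yaw":0,"hand":24},
    {"delta_pos":[0,0,0],"yaw":0,"hand":28},
    {"delta_pos":[0,0,0],"yaw":0,"hand":28},
  ],
)

```text
clock: 19.65
eef_pos: [576.2, -154.9, 27.4]
eef_rot: [3.142, 0.0, 1.788]
wrist_force: [-0.1, -0.1, -0.5]
finger_gap: 27.1
```

Request:
drive_tool(
  steps=[
    {"delta_pos":[0,0,6],"yaw":0,"hand":28},
    {"delta_pos":[0,0,15],"yaw":0,"hand":28},
    {"delta_pos":[0,0,25],"yaw":0,"hand":28},
    {"delta_pos":[0,0,35],"yaw":0,"hand":28},
    {"delta_pos":[0,0,35],"yaw":0,"hand":28},
  ],
)

```text
clock: 20.07
eef_pos: [575.7, -154.7, 144.7]
eef_rot: [-3.141, -0.001, 1.788]
wrist_force: [0.6, -0.3, -0.3]
finger_gap: 28.0
```

Request:
drive_tool(
  steps=[
    {"delta_pos":[-15,-10,25],"yaw":0,"hand":28},
    {"delta_pos":[-30,-15,15],"yaw":0,"hand":28},
    {"delta_pos":[-35,-15,0],"yaw":0,"hand":28},
    {"delta_pos":[-35,-15,0],"yaw":0,"hand":28},
    {"delta_pos":[-30,-10,0],"yaw":0,"hand":28},
  ],
)

```text
clock: 20.48
eef_pos: [429.2, -220.5, 184.0]
eef_rot: [3.141, 0.001, 1.788]
wrist_force: [0.9, 0.5, -0.7]
finger_gap: 28.0
```

```bash
python3 - <<'E'
from h import *
C={n:snap(n,n+'4.png') for n in('top','scene')}
for n,(u0,v0,w,h) in {'top':(165,100,240,120),'scene':(200,140,200,200)}.items():
    f=cv2.imread(f'pics/{n}4.png')[v0:v0+h,u0:u0+w]
    cv2.imwrite(f'pics/{n}4z.png',cv2.resize(f,None,fx=3,fy=3,interpolation=cv2.INTER_CUBIC))
for n in C:
  for t,nm in((cam(n+'0'),'before'),(C[n],'after')):
    P=pc(t);ok=t['range_z']>0
    hsv=cv2.cvtColor(t['frame'],cv2.COLOR_RGB2HSV);H,S=[hsv[...,i].astype(int) for i in(0,1)]
    k=ok&(np.hypot(P[...,0]-568,P[...,1]-195)<45)&(P[...,2]>139)&(P[...,2]<158)&(H>=14)&(H<32)&(S>100)
    print(n,nm,'bar',k.sum(),np.median(P[...,2][k]) if k.any() else None)
E
python3 st.py
```

```text
top before bar 83 145.05328604509555
top after bar 88 149.34765884278363
scene before bar 58 144.50196345439798
scene after bar 68 148.23796625001086
20.5833 [ 428.36 -220.9   184.21] [3.142e+00 1.000e-03 1.785e+00] F [ 0.33 -0.03 -0.54] M [-0.016 -0.124  0.015] gap 27.62 j [-0.552  0.185  1.756 -0.     1.2   -0.766]
```

View pics/scene4z.png

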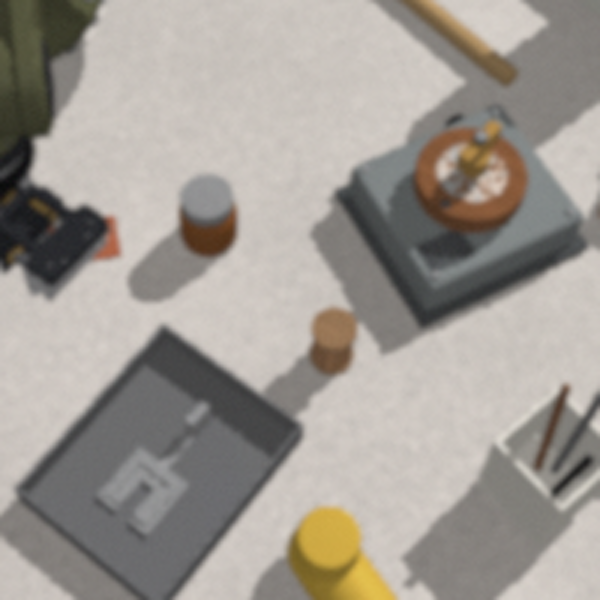

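View pics/top4z.png

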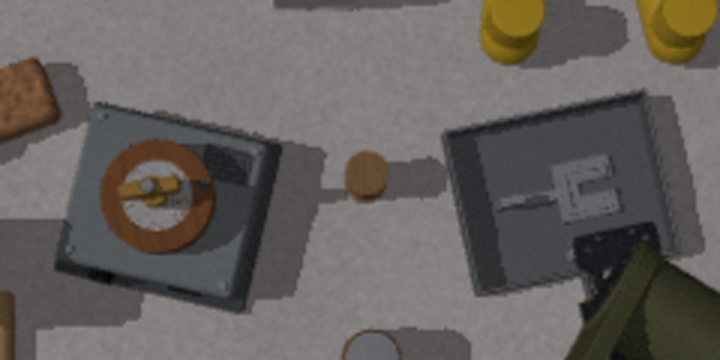

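```bash
python3 - <<'E'
from h import *
for a in('top0','top4'):
    t=cam(a);P=pc(t);ok=t['range_z']>0;hsv=cv2.cvtColor(t['frame'],cv2.COLOR_RGB2HSV);H,S,V=[hsv[...,i].astype(int) for i in(0,1,2)]
    k=ok&(np.hypot(P[...,0]-568,P[...,1]-195)<45)&(P[...,2]>139)&(P[...,2]<158)&(H>=14)&(H<32)&(S>100)
    q=P[k][:,:2];w,v=np.linalg.eigh(np.cov(q.T));print(a,'bar angle',np.degrees(np.arctan2(v[1,1],v[0,1]))%180)
    r=np.hypot(P[...,0]-568,P[...,1]-150);k=ok&(r<12)&(V<70)&(S<90)&(abs(P[...,2]-94)<8);vv,uu=np.nonzero(k);print(' hole px',len(uu),uu.mean(),vv.mean())
c=cam('top4');P=pc(c);ok=c['range_z']>0
# plate in tray
k=ok&(np.abs(P[...,0]-585)<60)&(np.abs(P[...,1]+205)<85)&(P[...,2]>7)&(P[...,2]<50);r=cv2.minAreaRect(P[k][:,:2].astype(np.float32));print('plate',r,np.percentile(P[...,2][k],[10,50,95]))
E
```

```text
top0 bar angle 87.50469495705752
 hole px 10 231.1 162.3
top4 bar angle 98.39805498197681
 hole px 6 232.33333333333334 161.83333333333334
plate ((585.4140014648438, -205.92193603515625), (115.21612548828125, 167.3809051513672), 0.492204487323761) [ 7.29994784  9.32702763 29.69124487]
```

```bash
python3 -c "
from cell import manip
print(manip.sign_off())"
```

```text
the job is handed in; nothing more can be done
None
```

I finished the job and handed it in. The plate lies flat in the tray and the nut is up at its stop. `sign_off` gave no verdict.

**What I did**
- **Nut:** I turned it about 3.0 rad clockwise in two grips. The turning torque stayed at roughly 0.1 N m, then rose to about 0.35 N m and held there. I took that as the stop; it is below the 0.45 N m at which the brake slips.
- **Plate:** I drew it out about 70 mm by its fin, with the wrist forces I read staying under about 3 N. I carried it over to the tray and lowered it until it touched the floor, at the height I had worked out beforehand (15 N at the wrist). Then I let go and backed clear.

**Last checks**
- **Plate in the tray:** both pictures show it flat and right way up, well inside the walls.
- **Nut angle:** the bar points at about 98°, against 96° when I felt the stop.
- **Nut height:** the two cameras show it 3.7 and 4.3 mm higher than at the start. The turn implies about 4.8 mm, so they disagree by up to 1 mm. I trusted the felt stop, because the camera heights are not that accurate.
- **Wheel:** its hole is within about 1 pixel (3 mm) of where it was.
- **Bystanders:** the parts I could see near the work (jar, spool) looked unmoved. I did not measure each bystander.
- **Failed check:** the numeric outline of the plate in the tray was no use, because the gripper and walls got into it. For the plate's position I relied on the pictures and on where the arm touched down.

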